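# Seat the window cap of a sample cell and back it off a quarter turn

## Robot

A 6-joint arm with a two-finger parallel gripper is mounted at the origin on the work surface. World frame = base frame: x ahead of the robot, y to its left, z up, the work surface at z = 0. Lengths are in m, angles in rad, forces in N, time in s.
With the tool pointing down it reaches from about 0.25 to 0.85 m from the base axis. Payload 12.5 kg.
Tool frame: the origin (TCP) lies at the very end of the fingers, on their centre line; the grasp point (between the pads) lies 19 mm behind it; y points along the fingers, z is the direction in which the jaws open and shut, and the axes are right-handed (so a half turn about y gives the same grasp; the last joint's range is limited). The gripper opens to 93 mm and grips with 3 to 60 N. Pads are 15 mm wide; open, the fingers measure 128 mm over their backs; the gripper's body (75 mm by 188 mm) begins 65 mm behind the grasp point.
Start: joints at [1.056, 0.351, 1.652, -0, 1.139, -0.085], TCP at [0.229, 0.5, 0.182] pointing down, gripper open.
Joint ranges: [-2.75, 2.75], [-0.79, 2.1], [0.01, 2.65], [-1.57, 4.71], [0.07, 3.14], [-2.87, 2.87]. Speed limits (rad/s): [2.22, 2.22, 2.79, 3.14, 3.14, 3.14].

## Interface

Orientations are given as a 3x3 rotation matrix whose columns are the frame's x, y, z axes.
In Python, from station import robot, camera, camera_params gives the robot as it stands.
- The arm moves only by the shell command python3 -m jog 'ROWS'. ROWS is a JSON object of lists of equal length, an entry for each row: "rot": the turn, a rotation vector about the tool's x, y, z in rad, a list of three; "xyz": the shift along the tool's x, y, z in mm, a list of three; "hand": the opening, from 0 (shut) to 1 (fully open). In form: {"rot": [[rx, ry, rz], ...], "xyz": [[dx, dy, dz], ...], "hand": [hand, ...]}. A call has exactly 5 rows; each row shifts and turns the commanded pose from where the row before left it, along the tool's axes as they then stand; what a row does not reach is not made up. A row lasts 1/12 s, in which the tool goes at most 41.7 mm and 7.16 degrees, less where a joint would pass 70% of its speed; a pose out of reach is approached as far as the arm can. A call with a gripper value outside its range is refused whole. The fingers move at their own pace and stop on an object; the grip force is fixed at half the most. Time passes only in rows, so rows that do not move let the fingers close, or fill a call up. It gives the time, the measured TCP pose, the force and the opening at its end, in the units of the state.
- robot.sense(): the state, without advancing time (a new reading comes with each control period).
- camera(name): name is "side" or "top"; returns the picture (384x512x3 uint8, blue, green, red); there is no depth.
- camera_params(name): a dict with "K" (3x3 intrinsics, pixels), "distortion" ([k1, k2, p1, p2, k3] as OpenCV has them; the pictures are not rectified), "pose" (4x4, takes a point from camera to world coordinates). Camera axes: x right, y up, looking along -z (the intrinsics and any distortion apply to the point x, -y, -z); pixel columns grow to the right and rows downward; lengths in m; the calibration is good to about 2 mm. A picture is of the moment at which its call begins. camera_params takes no time and is no camera call.
- robot.sign_off(): hands the job in, once; it reports no verdict.
The state is a dict: "t": time; "joints": joint angles; "joint_velocities": joint speeds; "joint_torque": joint torques, N m; "tcp_pos": TCP position; "tcp_rot": TCP orientation; "ft_force": force on the tool from outside, world axes, zero at the start; "ft_torque": the same for the moment, N m; "gripper_width": finger opening in m.
Only numpy, scipy, OpenCV 4.12 (cv2) and the standard library are available. Lean on these libraries where they do the work, as an engineer would, in place of code of your own. Each camera call takes 0.05 s, during which the arm holds its last target.

## Task

Screw the blue knurled window cap of the sample cell down (clockwise seen from above) until you feel it bottom out on its seat, then back it off a quarter turn so that the quartz window is not stressed. Finish while holding the cap in the gripper at that setting, so that it cannot creep while I lock it; leave the cuvette, the cuvette case and the bottle where they are.

Things in the scene. Friction and masses are not known exactly. Their poses are not given: they have to be found in the camera images.
- cap_center (a point): Blue knurled round cap, 44 mm in diameter, 26 mm high, upright on the threaded barrel of a sample cell. This point is on its axis, half-way up (13 mm under its top, 73 to 76 mm over the work surface). z up; x points to the white mark and turns with the cap. The round side may be gripped in any direction; a grip of 40 to 60 N is enough. Already started on the thread; it cannot come off.
- cap_mark (a point): The white mark on the cap's rim, 22 mm from the axis, level with the cap's top; it shows how far the cap is turned. Right-hand thread: clockwise seen from above lowers the cap, 4 mm per turn (0.64 mm per rad). At the start 1.9 to 3.9 rad are left to the hard stop. Where the mark points at the stop differs each time and has to be felt.
- seat (a point): Centre of the seat, on the cap's axis: top of a collar 39 mm in diameter, 60 mm over the work surface, on which the cap bottoms out (cap_center then 13 mm above). Thread friction is light, about 0.06 N m, and the cap stays where it is left; at the stop the torque rises steeply (over 0.5 N m). Column below: 34 mm in diameter, so fingers may reach 25 mm below the cap's underside.
- plate (a point): Centre of the top face of the dark steel base plate, 100 mm (x) by 230 mm (y), 12 mm thick, fixed to the bench and carrying the cell: the cap's axis lies 60 mm from here towards -y, the cuvette block 55 mm towards +y. z up.
- cuvette_center (a point): Bystander: clear square cuvette 12.5 x 12.5 x 45 mm, standing loosely in a black block (36 mm cube, its top 48 mm over the work surface) on the base plate, 115 mm from the cap's axis; its top is 67 mm over the work surface. This point is its centre.
- case: Bystander: open black cuvette case with yellow foam, 100 x 130 mm and 20 mm high, its opened lid standing up to 112 mm along its +x side; origin at the centre of its underside, z up.
- bottle: Bystander: amber bottle with a blue cap, 56 mm in diameter, 110 mm high; origin at the centre of its underside, z up.
Mind the look-alikes: they are no part of the job. Leave any orange look-alike of the part that bears cap_center alone.

How it is judged:
On the way, in this order (a step that is already met when the one before it is completed fails the run):
1. the cap is screwed down until it bottoms out on its stop, within about 0.1 rad (cap_dog and stop_dog are points inside the cap and the barrel, 15 mm from the axis, that meet at the stop) (distance between cap_dog and stop_dog below 0.0015 m), for 0.1 s.
2. the cap is backed off a quarter turn from the stop (within 23 degrees), in the grip of the fingers (distance between cap_dog and stop_dog between 0.01658 and 0.02503 m and contact force between the fingers and cap above 3 N), for 0.2 s.
At the end, for the whole second after the job is handed in: The cap stands a quarter turn (90 degrees, give or take 23) back from its stop, at rest, and the fingers still grip it with more than 3 N; the cuvette is within 15 mm of its start, the case and the bottle within 30 mm (all of step 2 and angular speed of cap below 0.15 rad/s and distance of cuvette_center from where it was at the start of the episode below 0.015 m and distance of each of case, bottle from where it was at the start of the episode below 0.03 m); the arm keeps its last pose, push and grip.
It fails at once if the cuvette is knocked or pulled out of place (distance of cuvette_center from where it was at the start of the episode above 0.015 m).
It fails at once if the case or the bottle is pushed away (distance of any of case, bottle from where it was at the start of the episode above 0.03 m).
It also fails if it takes over 72 s, if anything falls off the work surface, if the arm or the gripper's body presses on something with over 40 N, if the wrist force passes 120 N, or if a joint passes its speed limit or range.

## Working session

There is one attempt and no reset: what is moved stays moved. The work goes in short steps, Python scripts to look and compute and a shell command to move; the robot and the scene stay as the last step left them, time stands still between calls to the robot, and variables do not carry over. Pictures are saved under pics/ and viewed, and the job is handed in when it is done.

```bash
mkdir -p pics; ls
python3 - <<'E'
from station import robot,camera,camera_params
import cv2,numpy as np
np.set_printoptions(precision=4,suppress=True)
s=robot.sense()
for k,v in s.items(): print(k,np.array(v))
for n in("side","top"):
    cv2.imwrite(f"pics/{n}0.png",camera(n)); p=camera_params(n)
    for k,v in p.items(): print(n,k,np.array(v))
E
```

```text
pics
t 0.0
joints [ 1.0564  0.3512  1.6524 -0.      1.1391 -0.0846]
joint_velocities [ 0.0006 -0.0014  0.0002 -0.0009  0.001  -0.0013]
joint_torque [  0.0001 -49.7322 -28.5256   0.0699   0.0257  -0.0001]
tcp_pos [0.229  0.4996 0.1818]
tcp_rot [[ 0.9091 -0.0005  0.4167]
 [-0.4167 -0.001   0.9091]
 [-0.0001 -1.     -0.0011]]
ft_force [-0.4592 -0.232  -0.3024]
ft_torque [-0.0169  0.0125 -0.0069]
gripper_width 0.09329632931381472
side K [[443.731    0.     251.6693]
 [  0.     443.731  191.3579]
 [  0.       0.       1.    ]]
side distortion [-0.1241  0.      0.      0.      0.    ]
side pose [[ 0.9994  0.0014 -0.0357  0.4045]
 [-0.0292  0.606  -0.7949 -0.9866]
 [ 0.0205  0.7954  0.6057  0.8429]
 [ 0.      0.      0.      1.    ]]
top K [[392.2436   0.     256.903 ]
 [  0.     392.2436 195.2751]
 [  0.       0.       1.    ]]
top distortion [0.0143 0.     0.     0.     0.    ]
top pose [[ 0.0077  0.9961 -0.0877  0.3473]
 [-0.9999  0.0066 -0.0126 -0.0057]
 [-0.0119  0.0878  0.9961  1.3708]
 [ 0.      0.      0.      1.    ]]
```

View pics/side0.png

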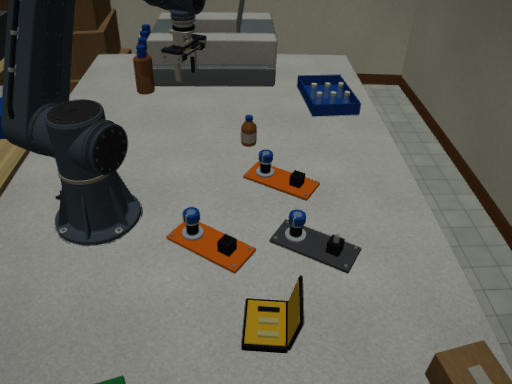

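View pics/top0.png

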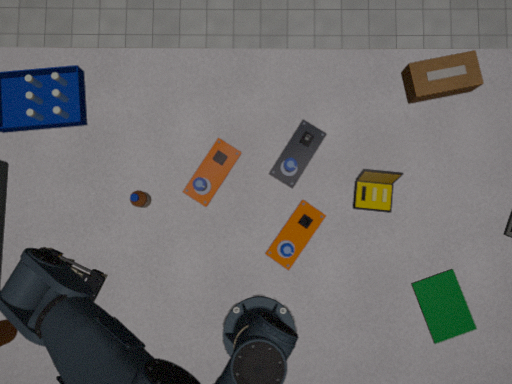

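The side view shows the dark plate at about (316,245) with its blue cap at (297,218), and orange-plated look-alikes at (210,245) and (281,180). In the top view the dark plate is at (298,154) with its cap at (289,166). The case is at (374,192) and the bottle at (140,199). I'll zoom in and measure.

```bash
cat > h.py <<'E'
import cv2,numpy as np
from station import robot,camera,camera_params
np.set_printoptions(precision=4,suppress=True)
def ray(n,uv):
    p=camera_params(n);K=np.array(p["K"]);d=np.array(p["distortion"]);T=np.array(p["pose"])
    q=cv2.undistortPoints(np.array([[uv]],float),K,d)[0,0]
    return T[:3,3],T[:3,:3]@np.array([q[0],-q[1],-1.])
def onz(n,uv,z):
    o,d=ray(n,uv);return o+d*(z-o[2])/d[2]
def tri(u1,u2):
    o1,d1=ray("side",u1);o2,d2=ray("top",u2)
    d1=d1/np.linalg.norm(d1);d2=d2/np.linalg.norm(d2)
    s=np.linalg.lstsq(np.c_[d1,-d2],o2-o1,rcond=None)[0]
    a=o1+s[0]*d1;b=o2+s[1]*d2
    return (a+b)/2,np.linalg.norm(a-b)
def proj(n,X):
    p=camera_params(n);K=np.array(p["K"]);d=np.array(p["distortion"]);T=np.array(p["pose"])
    c=T[:3,:3].T@(np.array(X,float)-T[:3,3]);c=np.array([c[0],-c[1],-c[2]])
    return cv2.projectPoints(c[None],np.zeros(3),np.zeros(3),K,d)[0].ravel()
E
python3 - <<'E'
from h import *
t=cv2.imread("pics/top0.png");s=cv2.imread("pics/side0.png")
a=cv2.resize(t[115:195,255:340],None,fx=7,fy=7,interpolation=cv2.INTER_NEAREST)
b=cv2.resize(s[200:275,262:368],None,fx=7,fy=7,interpolation=cv2.INTER_NEAREST)
cv2.imwrite("pics/top0z.png",a);cv2.imwrite("pics/side0z.png",b)
for n,im,roi in(("top",t,(270,145,310,185)),("side",s,(280,205,315,245))):
    x0,y0,x1,y1=roi;h=cv2.cvtColor(im,cv2.COLOR_BGR2HSV)[y0:y1,x0:x1]
    m=cv2.inRange(h,(100,110,40),(130,255,255))
    cs,_=cv2.findContours(m,cv2.RETR_EXTERNAL,cv2.CHAIN_APPROX_NONE)
    for c in cs:
        if cv2.contourArea(c)>10:
            print(n,cv2.contourArea(c),cv2.boundingRect(c)+np.array([x0,y0,0,0]),np.array(cv2.minEnclosingCircle(c)[0])+[x0,y0],cv2.minEnclosingCircle(c)[1])
# dark plate
h=cv2.cvtColor(t,cv2.COLOR_BGR2HSV)
m=np.zeros(t.shape[:2],np.uint8);m[110:195,260:335]=(h[...,2][110:195,260:335]<110)*255
m=cv2.morphologyEx(m,cv2.MORPH_CLOSE,np.ones((9,9)))
cs,_=cv2.findContours(m,cv2.RETR_EXTERNAL,cv2.CHAIN_APPROX_NONE)
c=max(cs,key=cv2.contourArea);r=cv2.minAreaRect(c);print(r)
bp=[onz("top",p,.012) for p in cv2.boxPoints(r)];print(np.array(bp),np.mean(bp,0))
for i in range(4):print(np.linalg.norm(bp[i]-bp[i-1]))
E
```

```text
top 53.5 [284 158  13  13] [290.     163.7917] 6.522630214691162
side 140.0 [289 210  17  17] [296.5819 217.9678] 8.928035736083984
((297.2584228515625, 153.28652954101562), (28.937942504882812, 65.50787353515625), 32.00538635253906)
[[ 0.5439 -0.0255  0.012 ]
 [ 0.7425 -0.147   0.012 ]
 [ 0.6878 -0.233   0.012 ]
 [ 0.4906 -0.1111  0.012 ]] [ 0.6162 -0.1291  0.012 ]
0.10087057390502599
0.23282101082514872
0.1019775915848238
0.23181243566265547
```

```bash
sleep 0; ls pics
```

```text
side0.png
side0z.png
top0.png
top0z.png
```

View pics/top0z.png

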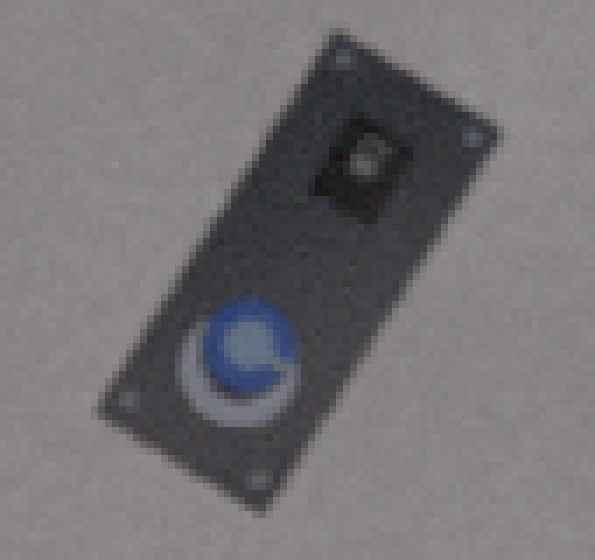

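View pics/side0z.png

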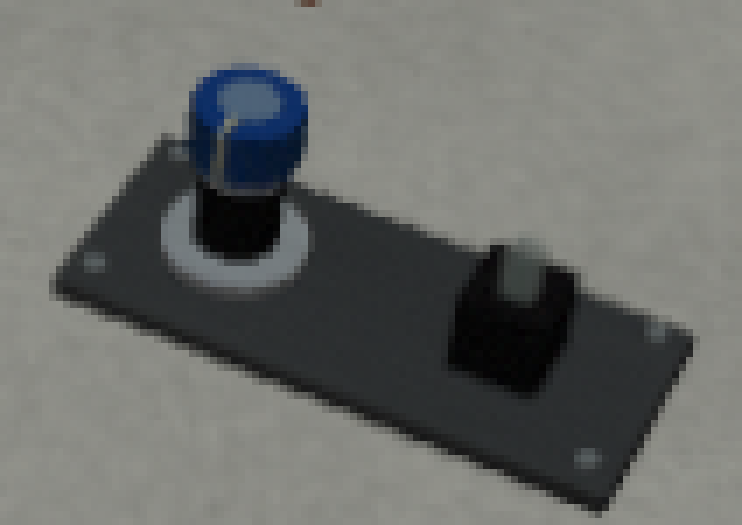

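The dark plate measures 100 x 232 mm, so this is the right part. The cap top (window) is at about (289.7,164.2) in the top view and about (297.5,214) in the side view. The mark points towards the side camera, at side (294,220). Next I'll triangulate the window.

Run:
```python
from h import *
t=cv2.imread("pics/top0.png");s=cv2.imread("pics/side0.png")
C={}
for n,im,(x0,y0,x1,y1) in(("top",t,(283,157,298,172)),("side",s,(290,208,306,222))):
    h=cv2.cvtColor(im,cv2.COLOR_BGR2HSV)[y0:y1,x0:x1]
    m=cv2.inRange(h,(90,25,90),(125,135,255))
    k,l,st,ce=cv2.connectedComponentsWithStats(m)
    i=1+np.argmax(st[1:,4]);C[n]=ce[i]+[x0,y0];print(n,st[i],C[n])
print("tri",tri(C["side"],C["top"]))
for n in C:print(n,onz(n,C[n],.0875))
# cap outline top: project candidates
bp=np.array([[.6162,-.1291,.012]]);d=np.array([.853,-.522,0])
print("from plate",bp-0.06*d, "cuvette",bp+.055*d)
for z in(.0875,):
    X=(bp-0.06*d)[0];X[2]=z;print(proj("top",X),proj("side",X))
# plate from side
# blocks: blue bounding side at cap silhouettes
h=cv2.cvtColor(s,cv2.COLOR_BGR2HSV)
print(robot.sense()["t"])
for n,uv in(("case top",(374,192)),("bottle",(140,199))):
    print(n,onz("top",uv,.02 if "case" in n else .06))
```

```text
top [  0   3  15  12 116] [290.0086 165.2155]
side [ 3  3  9  7 42] [297.0714 213.9762]
tri (array([ 0.563 , -0.0981,  0.0903]), np.float64(0.005454298671315518))
top [ 0.5607 -0.0981  0.0875]
side [ 0.5664 -0.0943  0.0875]
from plate [[ 0.565  -0.0978  0.012 ]] cuvette [[ 0.6631 -0.1578  0.012 ]]
[289.903  163.9137] [296.7125 214.8285]
0.1
case top [ 0.4802 -0.3918  0.02  ]
bottle [0.4475 0.4035 0.06  ]
```

The plate geometry and the triangulation agree on a cap axis at about (0.565, -0.098), with its top at about 0.088 m. The arm first goes over at the present height. Then I'll turn the hand so that j6 is around -2.2, which leaves more than 4.5 rad of clockwise travel.

```bash
for i in 1; do python3 -m jog '{"rot":[[0,0,0],[0,0,0],[0,0,0],[0,0,0],[0,0,0]],"xyz":[[27.7,0,-20.1],[27.7,0,-20.1],[27.7,0,-20.1],[27.7,0,-20.1],[27.7,0,-20.1]],"hand":[1,1,1,1,1]}'; done
```

```text
t: 0.52
tcp_pos: [0.3135, 0.3494, 0.1821]
tcp_rot: [[0.909, -0.0, 0.416], [-0.416, -0.0, 0.909], [-0.0, -1.0, -0.0]]
ft_force: [0.9, 0.6, 0.3]
gripper_width: 0.0932
```

```bash
python3 -m jog '{"rot":[[0,0,0],[0,0,0],[0,0,0],[0,0,0],[0,0,0]],"xyz":[[27.7,0,-20.1],[27.7,0,-20.1],[27.7,0,-20.1],[27.7,0,-20.1],[27.7,0,-20.1]],"hand":[1,1,1,1,1]}'
python3 -m jog '{"rot":[[0,0,0],[0,0,0],[0,0,0],[0,0,0],[0,0,0]],"xyz":[[27.7,0,-20.1],[27.7,0,-20.1],[27.7,0,-20.1],[27.7,0,-20.1],[27.7,0,-20.1]],"hand":[1,1,1,1,1]}'
python3 -m jog '{"rot":[[0,0,0],[0,0,0],[0,0,0],[0,0,0],[0,0,0]],"xyz":[[27.7,0,-20.1],[27.7,0,-20.1],[27.7,0,-20.1],[27.7,0,-20.1],[27.7,0,-20.1]],"hand":[1,1,1,1,1]}'
python3 -m jog '{"rot":[[0,-0.11,0],[0,-0.11,0],[0,-0.11,0],[0,-0.11,0],[0,0,0]],"xyz":[[0,0,0],[0,0,0],[0,0,0],[0,0,0],[0,0,0]],"hand":[1,1,1,1,1]}'
python3 -m jog '{"rot":[[0,-0.11,0],[0,-0.11,0],[0,-0.11,0],[0,-0.11,0],[0,0,0]],"xyz":[[0,0,0],[0,0,0],[0,0,0],[0,0,0],[0,0,0]],"hand":[1,1,1,1,1]}'
python3 - <<'E'
from h import *
s=robot.sense();print(s["joints"],s["ft_torque"])
R=np.array(s["tcp_rot"]);print(R.T@(np.array([.565,-.0975,.056])-s["tcp_pos"])*1e3)
for n in("side","top"):cv2.imwrite(f"pics/{n}1.png",camera(n))
E
```

```text
t: 0.93
tcp_pos: [0.3976, 0.2002, 0.1823]
tcp_rot: [[0.909, -0.0, 0.417], [-0.417, -0.0, 0.909], [-0.0, -1.0, -0.0]]
ft_force: [1.1, 0.2, -0.4]
gripper_width: 0.0926
t: 1.35
tcp_pos: [0.4816, 0.0511, 0.1822]
tcp_rot: [[0.909, -0.0, 0.417], [-0.417, 0.0, 0.909], [-0.0, -1.0, -0.0]]
ft_force: [0.2, 0.8, 0.2]
gripper_width: 0.0929
t: 1.77
tcp_pos: [0.5656, -0.098, 0.182]
tcp_rot: [[0.909, -0.001, 0.417], [-0.417, 0.0, 0.909], [-0.001, -1.0, -0.0]]
ft_force: [0.1, 0.5, 0.1]
gripper_width: 0.0925
t: 2.18
tcp_pos: [0.565, -0.0963, 0.182]
tcp_rot: [[1.0, -0.001, -0.015], [0.015, 0.0, 1.0], [-0.001, -1.0, 0.0]]
ft_force: [-0.4, -0.3, -0.5]
gripper_width: 0.0926
t: 2.6
tcp_pos: [0.5651, -0.0962, 0.1821]
tcp_rot: [[0.9, -0.0, -0.436], [0.436, 0.0, 0.9], [-0.0, -1.0, 0.0]]
ft_force: [-0.4, -0.9, 0.7]
gripper_width: 0.0929
[-0.2499  0.3932  1.5901 -0.      1.1587 -2.2723] [0.0967 0.0824 0.0385]
[ -0.6064 126.1494  -1.1257]
```

Run:
```python
from h import *
s=cv2.imread("pics/side1.png")[100:280,220:400];t=cv2.imread("pics/top1.png")[100:220,220:340]
cv2.imwrite("pics/z1.png",np.hstack([cv2.resize(s,(400,400)),cv2.resize(t,(400,400))]))
```

```text
(no output)
```

View pics/z1.png

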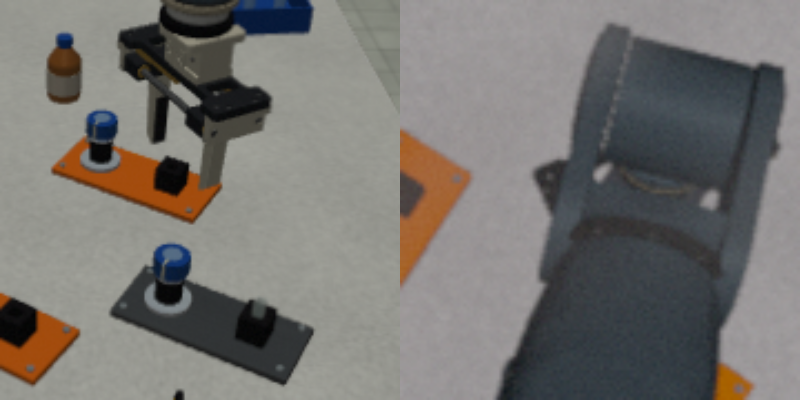

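Run:
```python
from h import *
s=robot.sense();p=np.array(s["tcp_pos"]);z=np.array(s["tcp_rot"])[:,2]
for k in(-.05,0,.05):print(proj("side",p+k*z))
```

```text
[310.7    196.7084]
[299.8118 185.6672]
[289.564  175.2906]
```

Run:
```python
from h import *
s=cv2.imread("pics/side1.png")[105:235,265:365]
im=cv2.resize(s,None,fx=6,fy=4.6,interpolation=cv2.INTER_CUBIC)
im=cv2.resize(s,None,fx=4.6,fy=4.6,interpolation=cv2.INTER_CUBIC)
cv2.imwrite("pics/z2.png",im)
```

```text
(no output)
```

View pics/z2.png

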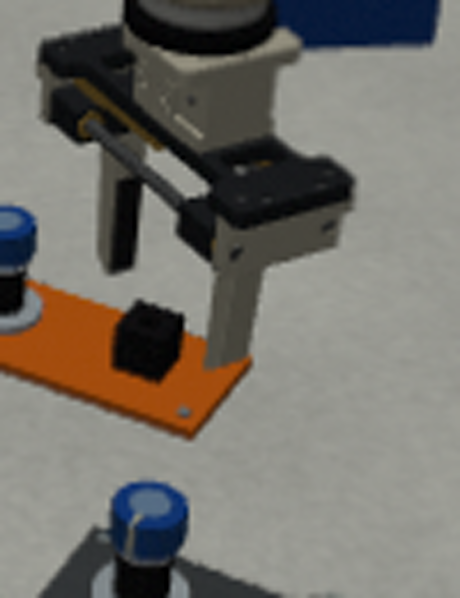

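Run:
```python
from h import *
print(onz("side",(302.3,174),.182))
for z in(.182,.19,.2,.21,.22): print(z,proj("side",(.565,-.096,z)))
for uv in((290.7,163.7),(313.9,184.3)):
    for z in (.182,.2,.21): print(uv,onz("side",uv,z))
```

```text
[ 0.5777 -0.0449  0.182 ]
0.182 [299.7205 185.6819]
0.19 [299.9942 183.1154]
0.2 [300.3391 179.8759]
0.21 [300.6871 176.6013]
0.22 [301.0382 173.2911]
(290.7, 163.7) [0.5521 0.0033 0.182 ]
(290.7, 163.7) [ 0.5481 -0.0237  0.2   ]
(290.7, 163.7) [ 0.5459 -0.0386  0.21  ]
(313.9, 184.3) [ 0.6018 -0.0902  0.182 ]
(313.9, 184.3) [ 0.5965 -0.1146  0.2   ]
(313.9, 184.3) [ 0.5935 -0.1281  0.21  ]
```

Run:
```python
from h import *
p=np.array([.229,.4996,.1818]);z=np.array([.4167,.9091,0])
for n in("side","top"):
    print(n,[proj(n,p+k*z) for k in(-.047,0,.047)])
s=cv2.imread("pics/side0.png")[0:100,140:240]
t=cv2.imread("pics/top0.png")[230:330,30:130]
cv2.imwrite("pics/z3.png",np.hstack([cv2.resize(s,(400,400),interpolation=cv2.INTER_CUBIC),cv2.resize(t,(400,400),interpolation=cv2.INTER_CUBIC)]))
```

```text
side [array([180.1702,  91.9131]), array([186.8591,  86.8789]), array([193.2641,  82.0715])]
top [array([106.8611, 274.9512]), array([ 92.9118, 268.2265]), array([ 78.9994, 261.5263])]
```

View pics/z3.png

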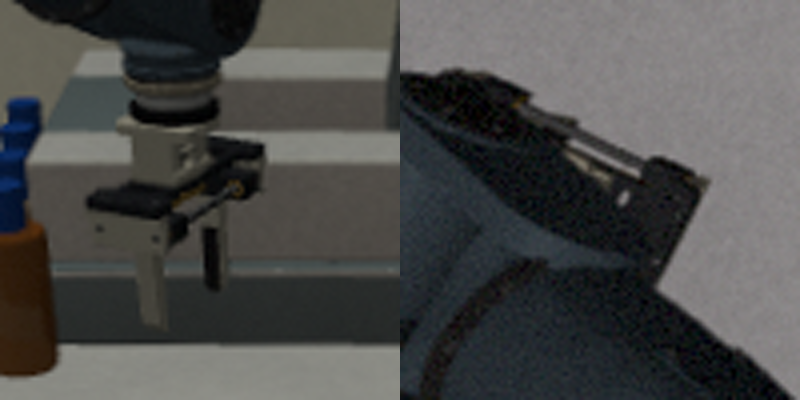

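The picture shows the fingertips about 12 px (~33 mm) above the projected TCP, in both arm poses. That doesn't match the stated tool frame, so I'll check the camera against known heights and then descend in stages with a look at each.

```bash
python3 -m jog '{"rot":[[0,0,0],[0,0,0],[0,0,0],[0,0,0],[0,0,0]],"xyz":[[0,18,-1],[0,18,0],[0,18,0],[0,18,0],[0,0,0]],"hand":[1,1,1,1,1]}'
python3 - <<'E'
from h import *
print("base",proj("side",(0,0,0)))
print("bottle base/top",proj("side",(.4475,.4035,0)),proj("side",(.4475,.4035,.11)))
print(proj("top",(.4475,.4035,.0)),proj("top",(.4475,.4035,.11)))
st=robot.sense();p=np.array(st["tcp_pos"]);z=np.array(st["tcp_rot"])[:,2];print(p,[proj("side",p+k*z) for k in(-.05,.05)])
im=camera("side");cv2.imwrite("pics/side2.png",im)
cv2.imwrite("pics/z4.png",np.hstack([cv2.resize(im[135:255,255:355],(500,600),interpolation=cv2.INTER_CUBIC),cv2.resize(im[105:155,230:270],(300,375),interpolation=cv2.INTER_CUBIC)[:, :].repeat(1,0) if 0 else cv2.copyMakeBorder(cv2.resize(im[105:155,230:270],(300,375)),0,225,0,0,0)]))
E
```

```text
t: 3.12
tcp_pos: [0.5638, -0.0967, 0.1072]
tcp_rot: [[0.902, -0.005, -0.431], [0.431, 0.001, 0.902], [-0.004, -1.0, 0.003]]
ft_force: [-0.3, -0.1, -0.7]
gripper_width: 0.0932
base [ 98.0452 216.2882]
bottle base/top [247.5738 144.211 ] [248.0513 117.3329]
[145.2827 200.3451] [135.219  197.7974]
[ 0.5638 -0.0967  0.1072] [array([307.1979, 220.1652]), array([287.0614, 198.1301])]
```

View pics/z4.png

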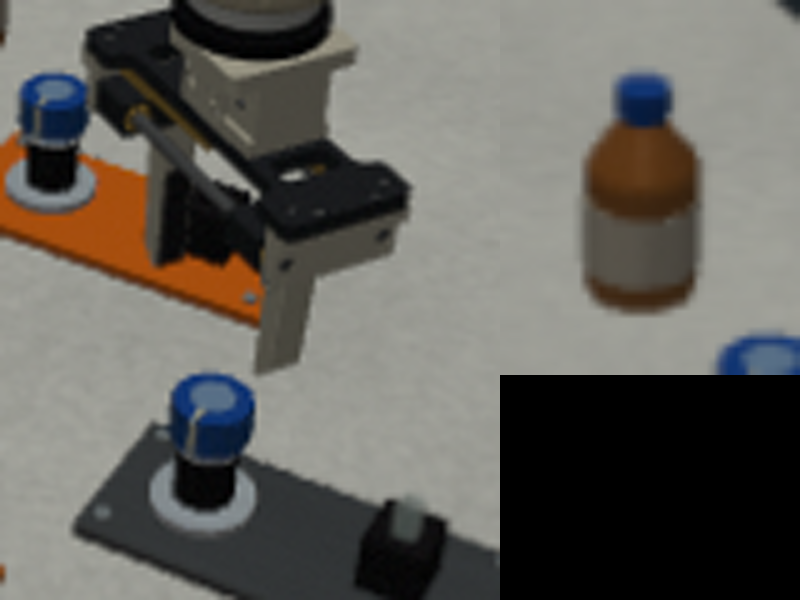

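Run:
```python
from h import *
p=np.array([.229,.4996,.1818]);z=np.array([.4167,.9091,0]);x=np.array([.9091,-.4167,0])
for h in(.084,.117,.14):
  for sx in(-.0375,.0375):
    q=p-.094*z+sx*x;q[2]=.1818+h;print(h,sx,proj("top",q),proj("side",q))
t=cv2.imread("pics/top0.png")[250:310,60:130]
cv2.imwrite("pics/z5.png",cv2.resize(t,(700,600),interpolation=cv2.INTER_CUBIC))
im=camera("top");cv2.imwrite("pics/top2.png",im)
```

```text
0.084 -0.0375 [103.8419 298.1956] [161.6654  72.3744]
0.084 0.0375 [116.1458 273.2798] [180.992   75.9296]
0.117 -0.0375 [ 98.9044 300.3382] [160.7802  63.0115]
0.117 0.0375 [111.6236 274.6327] [180.323   66.4276]
0.14 -0.0375 [ 95.2757 301.9129] [160.1577  56.3611]
0.14 0.0375 [108.3013 275.6268] [179.8525  59.6747]
```

View pics/z5.png

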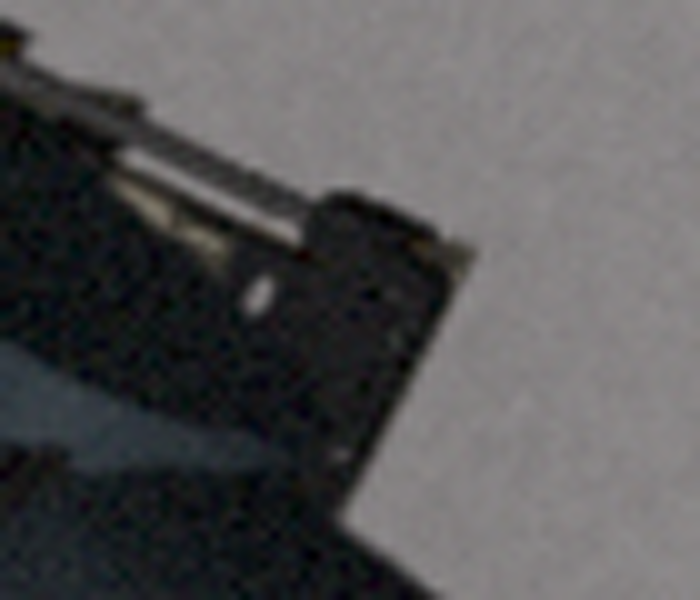

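View pics/top2.png

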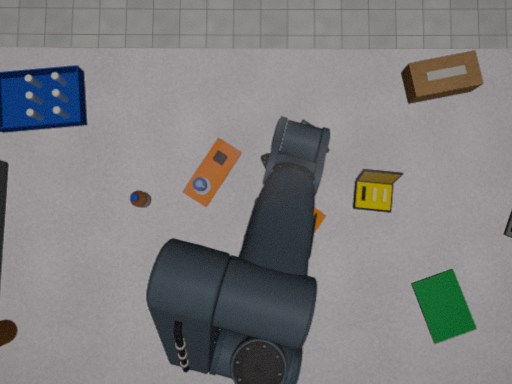

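Base and bottle project correctly, and the lateral position of the hand is consistent. The hand is drawn about 33 mm higher than the TCP reading implies. I'll test this safely with the reading at 0.066. If the reading is right the pads stop on the cap (44 mm). If the picture is right they close above it.

```bash
python3 -m jog '{"rot":[[0,0,0],[0,0,0],[0,0,0],[0,0,0],[0,0,0]],"xyz":[[0,10,0],[0,10,0],[0,10,0],[0,10,0],[0,0,0]],"hand":[1,1,1,1,1]}'
python3 - <<'E'
from h import *
st=robot.sense();print(st["tcp_pos"],st["ft_force"])
im=camera("side");cv2.imwrite("pics/side3.png",im)
cv2.imwrite("pics/z6.png",cv2.resize(im[145:265,255:355],(500,600),interpolation=cv2.INTER_CUBIC))
E
```

```text
t: 3.63
tcp_pos: [0.5644, -0.0969, 0.068]
tcp_rot: [[0.9, -0.003, -0.435], [0.435, 0.001, 0.9], [-0.003, -1.0, 0.002]]
ft_force: [-0.9, -0.0, 0.0]
gripper_width: 0.0928
[ 0.5644 -0.0969  0.068 ] [-0.8563 -0.0358  0.0203]
```

View pics/z6.png

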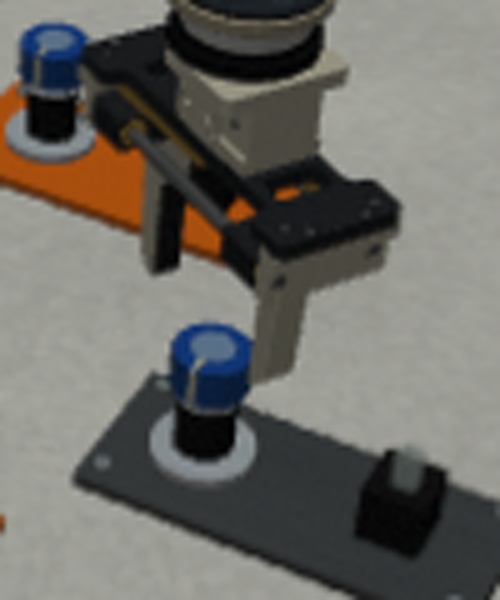

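Run:
```python
from h import *
im=camera("top");cv2.imwrite("pics/top3.png",im)
a=cv2.resize(im[110:185,250:345],(760,600),interpolation=cv2.INTER_CUBIC)
cv2.imwrite("pics/z7.png",np.clip(a.astype(float)*1.8,0,255).astype(np.uint8))
```

```text
(no output)
```

View pics/z7.png

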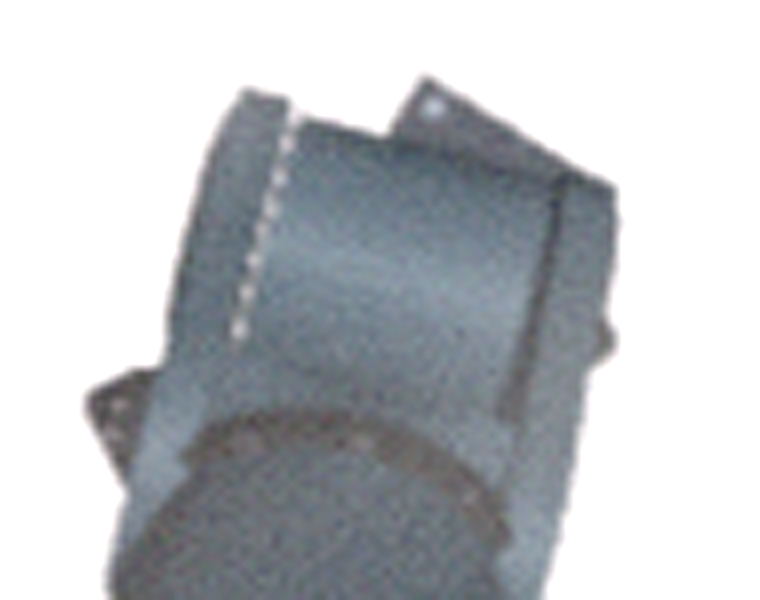

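Run:
```python
from h import *
print(tri((288,152.8),(261,160)))
st=robot.sense();p=np.array(st["tcp_pos"]);R=np.array(st["tcp_rot"])
print(p+.094*R[:,2]+.0375*R[:,0]-.15*R[:,1])
for z in(.19,.2,.215,.23):print(z,onz("top",(261,160),z),onz("side",(288,152.8),z))
```

```text
(array([ 0.5475, -0.0024,  0.2212]), np.float64(0.01194967582750045))
[0.5585 0.0038 0.2199]
0.19 [ 0.5592 -0.0025  0.19  ] [0.5483 0.0454 0.19  ]
0.2 [ 0.5574 -0.0025  0.2   ] [0.5461 0.0295 0.2   ]
0.215 [ 0.5547 -0.0026  0.215 ] [0.5428 0.0058 0.215 ]
0.23 [ 0.552  -0.0026  0.23  ] [ 0.5395 -0.0179  0.23  ]
```

Triangulating the hand's far corner puts the hand laterally where the reading says, so the mismatch is vertical. Now the close test.

```bash
python3 -m jog '{"rot":[[0,0,0],[0,0,0],[0,0,0],[0,0,0],[0,0,0]],"xyz":[[0,0,0],[0,0,0],[0,0,0],[0,0,0],[0,0,0]],"hand":[0.6,0.55,0.5,0.5,0.5]}'
python3 -m jog '{"rot":[[0,0,0],[0,0,0],[0,0,0],[0,0,0],[0,0,0]],"xyz":[[0,0,0],[0,0,0],[0,0,0],[0,0,0],[0,0,0]],"hand":[0.4,0.35,0.35,0.35,0.35]}'
python3 - <<'E'
from h import *
st=robot.sense();print(st["tcp_pos"],st["ft_force"],st["ft_torque"],st["gripper_width"])
im=camera("side");cv2.imwrite("pics/side4.png",im)
cv2.imwrite("pics/z8.png",cv2.resize(im[145:265,255:355],(500,600),interpolation=cv2.INTER_CUBIC))
E
```

```text
t: 4.15
tcp_pos: [0.5658, -0.0972, 0.0706]
tcp_rot: [[0.9, 0.0, -0.435], [0.435, -0.0, 0.9], [0.0, -1.0, -0.0]]
ft_force: [-0.4, -0.2, -0.4]
gripper_width: 0.0642
t: 4.57
tcp_pos: [0.5657, -0.0972, 0.0703]
tcp_rot: [[0.9, -0.0, -0.435], [0.435, 0.0, 0.9], [-0.0, -1.0, 0.0]]
ft_force: [-0.7, 0.8, 0.3]
gripper_width: 0.034
[ 0.5657 -0.0972  0.0703] [-0.7054  0.8116  0.3264] [0.0726 0.0267 0.0259] 0.03402111984696618
```

View pics/z8.png

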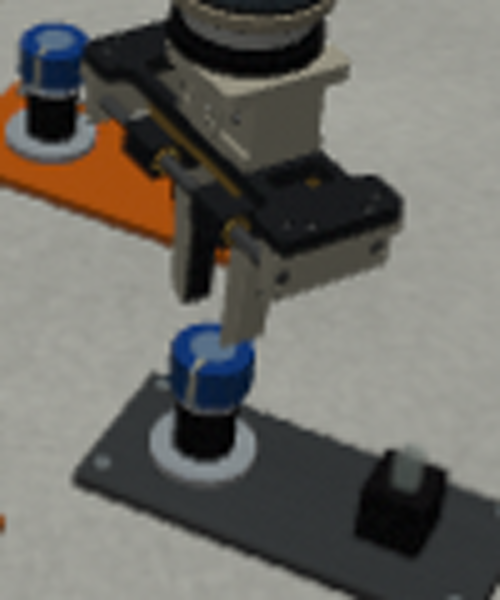

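The pads closed to 34 mm above the cap without touching it. So the picture is right, and the true fingertips are about 33 mm above the reported TCP. I'll measure that offset from this view, reopen, and descend by vision.

Run:
```python
from h import *
im=cv2.imread("pics/side4.png")
cv2.imwrite("pics/z9.png",cv2.resize(im[185:235,275:325],(600,600),interpolation=cv2.INTER_CUBIC))
st=robot.sense();p=np.array(st["tcp_pos"]);R=np.array(st["tcp_rot"])
for dz in(.028,.033,.038):
  for sx in(-.0075,.0075):
    print(dz,sx,[(proj("side",p+k*R[:,2]+sx*R[:,0]+[0,0,dz])-[275,185])*12 for k in(-.017,.017)])
```

```text
0.028 -0.0075 [array([279.7144, 373.5789]), array([197.565 , 283.6695])]
0.028 0.0075 [array([338.062 , 353.7555]), array([255.1974, 264.6955])]
0.033 -0.0075 [array([281.6898, 355.927 ]), array([199.2797, 266.1284])]
0.033 0.0075 [array([340.1801, 336.1411]), array([257.0512, 247.1931])]
0.038 -0.0075 [array([283.6742, 338.1796]), array([201.002 , 248.4951])]
0.038 0.0075 [array([342.3077, 318.4321]), array([258.9131, 229.5991])]
```

View pics/z9.png

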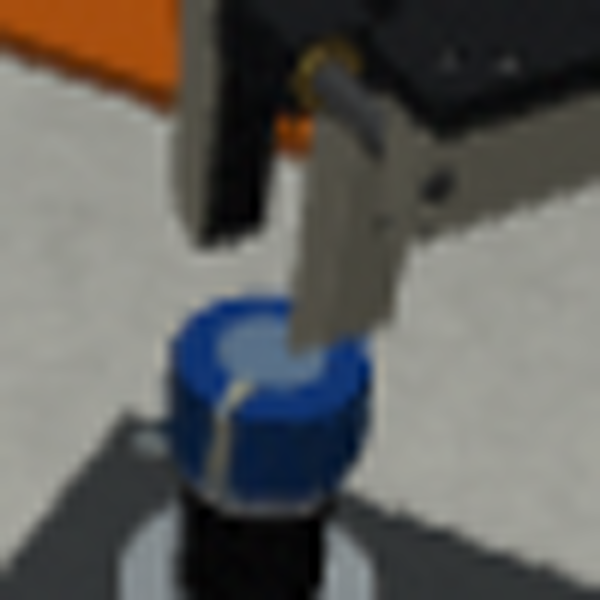

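```bash
python3 -m jog '{"rot":[[0,0,0],[0,0,0],[0,0,0],[0,0,0],[0,0,0]],"xyz":[[0,0,0],[0,0,0],[0,0,0],[0,0,0],[0,0,0]],"hand":[0.6,0.8,1,1,1]}'
python3 -m jog '{"rot":[[0,0,0],[0,0,0],[0,0,0],[0,0,0],[0,0,0]],"xyz":[[0,0,0],[0,0,0],[0,0,0],[0,0,0],[0,0,0]],"hand":[1,1,1,1,1]}'
```

```text
t: 5.03
tcp_pos: [0.5657, -0.0972, 0.0703]
tcp_rot: [[0.9, -0.0, -0.435], [0.435, -0.0, 0.9], [-0.0, -1.0, 0.0]]
ft_force: [-0.3, -0.1, 0.0]
gripper_width: 0.0618
t: 5.45
tcp_pos: [0.5657, -0.0972, 0.0704]
tcp_rot: [[0.9, 0.0, -0.435], [0.435, -0.0, 0.9], [-0.0, -1.0, -0.0]]
ft_force: [-0.4, -1.0, -0.0]
gripper_width: 0.0917
```

The far fingertip's inner corners at (200,250) and (262,232) in the zoom match reading + 37 mm. The lateral match is within about 1 mm. So the grasp needs a reading of about 0.020 m, which puts the tips at about 0.056.

```bash
python3 -m jog '{"rot":[[0,0,0],[0,0,0],[0,0,0],[0,0,0],[0,0,0]],"xyz":[[0,6,0],[0,6,0],[0,6,0],[0,6,0],[0,0,0]],"hand":[1,1,1,1,1]}'
python3 -m jog '{"rot":[[0,0,0],[0,0,0],[0,0,0],[0,0,0],[0,0,0]],"xyz":[[0,5,0],[0,5,0],[0,5,0],[0,5,0],[0,0,0]],"hand":[1,1,1,1,1]}'
python3 - <<'E'
from h import *
st=robot.sense();print(st["tcp_pos"],st["ft_force"],st["ft_torque"],st["gripper_width"])
im=camera("side");cv2.imwrite("pics/side5.png",im)
cv2.imwrite("pics/z10.png",cv2.resize(im[165:265,255:355],(600,600),interpolation=cv2.INTER_CUBIC))
E
```

```text
t: 5.87
tcp_pos: [0.5648, -0.097, 0.0447]
tcp_rot: [[0.9, -0.002, -0.435], [0.435, 0.001, 0.9], [-0.002, -1.0, 0.001]]
ft_force: [-0.1, 0.2, 0.2]
gripper_width: 0.0932
t: 6.28
tcp_pos: [0.5651, -0.0971, 0.0252]
tcp_rot: [[0.9, -0.001, -0.435], [0.435, 0.0, 0.9], [-0.001, -1.0, 0.001]]
ft_force: [-0.1, -0.5, 0.7]
gripper_width: 0.0929
[ 0.5651 -0.0971  0.0252] [-0.1339 -0.5321  0.6987] [0.076  0.0067 0.0072] 0.09287654561334518
```

View pics/z10.png

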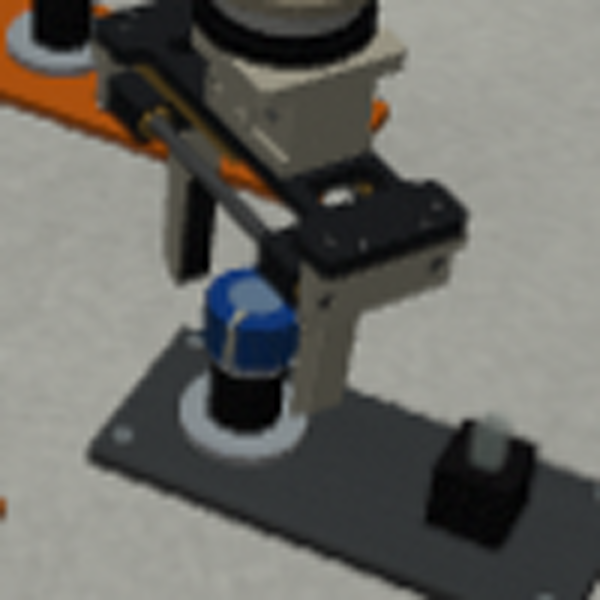

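The fingers straddle the cap with the tips a little below its underside. I'll go down 6 mm more and close.

```bash
python3 -m jog '{"rot":[[0,0,0],[0,0,0],[0,0,0],[0,0,0],[0,0,0]],"xyz":[[0,3,0],[0,3,0],[0,0,0],[0,0,0],[0,0,0]],"hand":[1,1,1,0.6,0.55]}'
python3 -m jog '{"rot":[[0,0,0],[0,0,0],[0,0,0],[0,0,0],[0,0,0]],"xyz":[[0,0,0],[0,0,0],[0,0,0],[0,0,0],[0,0,0]],"hand":[0.5,0.4,0.3,0,0]}'
python3 -m jog '{"rot":[[0,0,0],[0,0,0],[0,0,0],[0,0,0],[0,0,0]],"xyz":[[0,0,0],[0,0,0],[0,0,0],[0,0,0],[0,0,0]],"hand":[0,0,0,0,0]}'
python3 - <<'E'
from h import *
st=robot.sense();print(st["tcp_pos"],st["ft_force"],st["ft_torque"],st["gripper_width"],st["joints"])
im=camera("side");cv2.imwrite("pics/side6.png",im)
cv2.imwrite("pics/z11.png",cv2.resize(im[165:265,255:355],(600,600),interpolation=cv2.INTER_CUBIC))
E
```

```text
t: 6.75
tcp_pos: [0.5658, -0.0972, 0.0204]
tcp_rot: [[0.9, 0.0, -0.435], [0.435, -0.0, 0.9], [0.0, -1.0, -0.0]]
ft_force: [0.0, 0.9, -0.1]
gripper_width: 0.0838
t: 7.17
tcp_pos: [0.5657, -0.0973, 0.0204]
tcp_rot: [[0.9, 0.0, -0.435], [0.435, -0.0, 0.9], [0.0, -1.0, -0.0]]
ft_force: [-0.5, -0.6, -0.2]
gripper_width: 0.0509
t: 7.58
tcp_pos: [0.5662, -0.0979, 0.0205]
tcp_rot: [[0.9, 0.001, -0.435], [0.435, -0.001, 0.9], [0.001, -1.0, -0.001]]
ft_force: [1.2, -4.9, -0.1]
gripper_width: 0.0436
[ 0.5662 -0.0979  0.0205] [ 1.154  -4.8952 -0.0652] [-0.732  -0.2139 -0.038 ] 0.0435766511999916 [-0.2519  0.6038  1.7078 -0.001   0.8287 -2.2722]
```

View pics/z11.png

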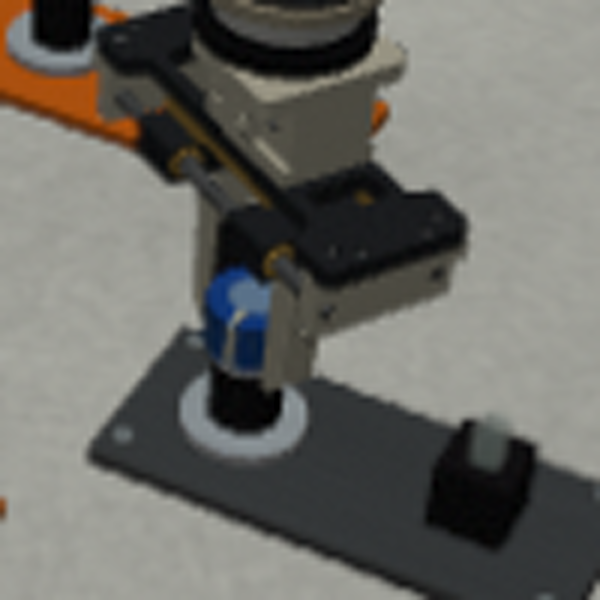

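The cap is gripped at 43.6 mm width, with about 5 N of side load along tool -z. I'll shift slightly to relieve it and start turning clockwise (+y), following the thread at 0.064 mm per 0.1 rad.

```bash
cat > s.py <<'E'
from h import *
st=robot.sense();R=np.array(st["tcp_rot"])
print("t",round(st["t"],2),"F",R.T@np.array(st["ft_force"]),"Tz",round(st["ft_torque"][2],3),"T",np.array(st["ft_torque"]),"p",np.array(st["tcp_pos"]),"ang",round(float(np.arctan2(R[1,2],R[0,2])),3),"j6",round(st["joints"][5],3),"w",round(st["gripper_width"],4))
E
python3 s.py
python3 -m jog '{"rot":[[0,0,0],[0,0,0],[0,0,0],[0,0,0],[0,0,0]],"xyz":[[0,0,-0.5],[0,0,0],[0,0,0],[0,0,0],[0,0,0]],"hand":[0,0,0,0,0]}' >/dev/null; python3 s.py
python3 -m jog '{"rot":[[0,0.05,0],[0,0.05,0],[0,0.1,0],[0,0.1,0],[0,0,0]],"xyz":[[0,0.03,0],[0,0.03,0],[0,0.06,0],[0,0.06,0],[0,0,0]],"hand":[0,0,0,0,0]}'; python3 s.py
```

```text
t 7.63 F [-1.2084  1.3285 -5.6095] Tz -0.064 T [-0.7308 -0.2208 -0.0641] p [ 0.5662 -0.0979  0.0205] ang 2.021 j6 -2.272 w 0.0432
t 8.05 F [-0.793  -0.4511 -5.5375] Tz -0.06 T [-0.69   -0.1728 -0.0605] p [ 0.5661 -0.0979  0.0205] ang 2.021 j6 -2.273 w 0.0438
t: 8.47
tcp_pos: [0.5661, -0.0978, 0.0203]
tcp_rot: [[0.989, 0.0, -0.145], [0.145, -0.0, 0.989], [0.0, -1.0, -0.0]]
ft_force: [1.9, -4.2, 1.3]
gripper_width: 0.0437
t 8.47 F [ 1.2532 -1.3131 -4.4115] Tz -0.057 T [-0.6877 -0.2015 -0.0569] p [ 0.5661 -0.0978  0.0203] ang 1.717 j6 -1.969 w 0.0437
```

```bash
python3 -m jog '{"rot":[[0,0.08,0],[0,0.08,0],[0,0.08,0],[0,0.08,0],[0,0.08,0]],"xyz":[[0.1,0.05,-0.6],[0,0.05,-0.4],[0,0.05,0],[0,0.05,0],[0,0.05,0]],"hand":[0,0,0,0,0]}'>/dev/null; python3 s.py
python3 -m jog '{"rot":[[0,0.08,0],[0,0.08,0],[0,0.08,0],[0,0.08,0],[0,0.08,0]],"xyz":[[0,0.05,0],[0,0.05,0],[0,0.05,0],[0,0.05,0],[0,0.05,0]],"hand":[0,0,0,0,0]}'>/dev/null; python3 s.py
python3 - <<'E'
from h import *
im=camera("side");cv2.imwrite("pics/side7.png",im)
cv2.imwrite("pics/z12.png",cv2.resize(im[185:245,265:325],(600,600),interpolation=cv2.INTER_CUBIC))
E
```

```text
t 8.88 F [ 0.5484 -2.0245  2.2644] Tz 0.06 T [ 0.4307 -0.1396  0.0603] p [ 0.5661 -0.0978  0.02  ] ang 1.321 j6 -1.574 w 0.0434
t 9.3 F [-0.4897 -1.3291  1.7555] Tz 0.071 T [ 0.4259 -0.2342  0.0706] p [ 0.5662 -0.0977  0.0198] ang 0.921 j6 -1.174 w 0.0432
```

View pics/z12.png

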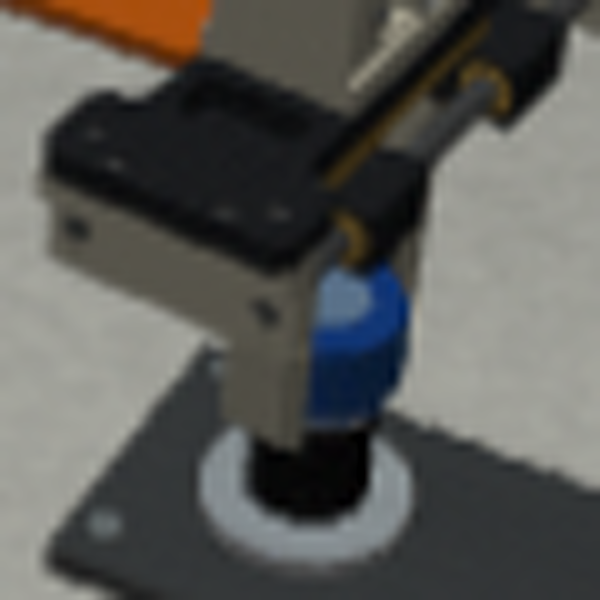

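The side load is now small, and Tz of about 0.06–0.07 matches the stated thread friction, so the cap is turning. 1.1 rad done. I'll keep going and watch Tz.

```bash
python3 -m jog '{"rot":[[0,0.08,0],[0,0.08,0],[0,0.08,0],[0,0.08,0],[0,0.08,0]],"xyz":[[0,0.05,0],[0,0.05,0],[0,0.05,0],[0,0.05,0],[0,0.05,0]],"hand":[0,0,0,0,0]}'>/dev/null; python3 s.py
python3 -m jog '{"rot":[[0,0.06,0],[0,0.06,0],[0,0.06,0],[0,0.06,0],[0,0.06,0]],"xyz":[[0,0.04,0],[0,0.04,0],[0,0.04,0],[0,0.04,0],[0,0.04,0]],"hand":[0,0,0,0,0]}'>/dev/null; python3 s.py
```

```text
t 9.77 F [-1.3215 -2.4625  3.7575] Tz 0.092 T [ 0.6332 -0.3963  0.0921] p [ 0.5663 -0.0978  0.0195] ang 0.522 j6 -0.776 w 0.0436
t 10.18 F [-3.0336 -1.1804  3.2435] Tz 0.053 T [ 0.6435 -0.4469  0.053 ] p [ 0.5664 -0.0978  0.0193] ang 0.223 j6 -0.477 w 0.0435
```

```bash
python3 -m jog '{"rot":[[0,0.04,0],[0,0.04,0],[0,0.04,0],[0,0.04,0],[0,0.04,0]],"xyz":[[-0.2,0.03,0.2],[0,0.03,0],[0,0.03,0],[0,0.02,0],[0,0.02,0]],"hand":[0,0,0,0,0]}'>/dev/null; python3 s.py
python3 -m jog '{"rot":[[0,0.04,0],[0,0.04,0],[0,0.04,0],[0,0.04,0],[0,0.04,0]],"xyz":[[0,0.03,0],[0,0.03,0],[0,0.03,0],[0,0.02,0],[0,0.02,0]],"hand":[0,0,0,0,0]}'>/dev/null; python3 s.py
python3 -m jog '{"rot":[[0,0.04,0],[0,0.04,0],[0,0.04,0],[0,0.04,0],[0,0.04,0]],"xyz":[[0,0.03,0],[0,0.03,0],[0,0.03,0],[0,0.02,0],[0,0.02,0]],"hand":[0,0,0,0,0]}'>/dev/null; python3 s.py
```

```text
t 10.6 F [-2.3163 -2.7908  1.7185] Tz 0.063 T [ 0.3368 -0.2725  0.0631] p [ 0.5664 -0.0977  0.0192] ang 0.024 j6 -0.277 w 0.0437
t 11.02 F [-2.6175 -1.5774  0.8593] Tz -0.008 T [ 0.2999 -0.3647 -0.0083] p [ 0.5665 -0.0977  0.0191] ang -0.176 j6 -0.077 w 0.0434
t 11.43 F [-2.8476 -1.8684  0.9903] Tz 0.038 T [ 0.2479 -0.2832  0.0381] p [ 0.5665 -0.0978  0.019 ] ang -0.376 j6 0.123 w 0.0433
```

```bash
python3 -m jog '{"rot":[[0,0.04,0],[0,0.04,0],[0,0.04,0],[0,0.04,0],[0,0.04,0]],"xyz":[[-0.2,0.03,0.1],[0,0.03,0],[0,0.03,0],[0,0.02,0],[0,0.02,0]],"hand":[0,0,0,0,0]}'>/dev/null; python3 s.py
python3 -m jog '{"rot":[[0,0.04,0],[0,0.04,0],[0,0.04,0],[0,0.04,0],[0,0.04,0]],"xyz":[[0,0.03,0],[0,0.03,0],[0,0.03,0],[0,0.02,0],[0,0.02,0]],"hand":[0,0,0,0,0]}'>/dev/null; python3 s.py
```

```text
t 11.85 F [-1.5554 -3.2636  0.0461] Tz 0.608 T [ 0.1062 -0.2297  0.6084] p [ 0.5665 -0.0978  0.0188] ang -0.575 j6 0.323 w 0.0431
t 12.27 F [ 3.4758 -4.7628 -0.1345] Tz 0.937 T [-0.373   0.5291  0.937 ] p [ 0.5664 -0.0979  0.0188] ang -0.774 j6 0.522 w 0.0435
```

Torque jumped to 0.61 N m and then 0.94 N m, so the cap is on its stop. I'll reverse in small steps, using the angle at which the torque vanishes as the zero for the quarter turn.

```bash
python3 -m jog '{"rot":[[0,0,0],[0,0,0],[0,0,0],[0,0,0],[0,0,0]],"xyz":[[0,0,0],[0,0,0],[0,0,0],[0,0,0],[0,0,0]],"hand":[0,0,0,0,0]}'>/dev/null; python3 s.py
python3 -m jog '{"rot":[[0,-0.02,0],[0,-0.02,0],[0,0,0],[0,0,0],[0,0,0]],"xyz":[[0,-0.02,0],[0,-0.02,0],[0,0,0],[0,0,0],[0,0,0]],"hand":[0,0,0,0,0]}'>/dev/null; python3 s.py
python3 -m jog '{"rot":[[0,-0.02,0],[0,-0.02,0],[0,0,0],[0,0,0],[0,0,0]],"xyz":[[0,-0.02,0],[0,-0.02,0],[0,0,0],[0,0,0],[0,0,0]],"hand":[0,0,0,0,0]}'>/dev/null; python3 s.py
python3 -m jog '{"rot":[[0,-0.02,0],[0,-0.02,0],[0,0,0],[0,0,0],[0,0,0]],"xyz":[[0,-0.02,0],[0,-0.02,0],[0,0,0],[0,0,0],[0,0,0]],"hand":[0,0,0,0,0]}'>/dev/null; python3 s.py
```

```text
t 12.68 F [-2.4453 -5.178  -2.1261] Tz 0.581 T [0.4407 0.0358 0.5805] p [ 0.5666 -0.0979  0.0188] ang -0.775 j6 0.522 w 0.0437
t 13.1 F [-2.9601 -5.2162 -1.5891] Tz 0.052 T [ 0.3733 -0.0023  0.0515] p [ 0.5665 -0.0978  0.0188] ang -0.736 j6 0.483 w 0.0435
t 13.52 F [-2.9783 -5.7197 -0.8906] Tz 0.025 T [0.4151 0.0584 0.0248] p [ 0.5666 -0.0978  0.0188] ang -0.696 j6 0.443 w 0.0431
t 13.93 F [-3.1346 -5.7242 -1.0248] Tz 0.009 T [0.3725 0.0597 0.0089] p [ 0.5665 -0.0978  0.0189] ang -0.656 j6 0.403 w 0.0435
```

Torque fell from 0.58 to about 0.05 N m within 0.04 rad of reverse, so the stop is at tool angle ≈ -0.74 (the pads slipped a little past contact). The target angle is about -0.74 + 1.57 = 0.83, so 1.48 rad counter-clockwise remains.

```bash
python3 -m jog '{"rot":[[0,-0.07,0],[0,-0.07,0],[0,-0.07,0],[0,-0.07,0],[0,-0.07,0]],"xyz":[[-0.2,-0.045,0],[0,-0.045,0],[0,-0.045,0],[0,-0.045,0],[0,-0.045,0]],"hand":[0,0,0,0,0]}'>/dev/null; python3 s.py
python3 -m jog '{"rot":[[0,-0.07,0],[0,-0.07,0],[0,-0.07,0],[0,-0.07,0],[0,-0.07,0]],"xyz":[[0,-0.045,0],[0,-0.045,0],[0,-0.045,0],[0,-0.045,0],[0,-0.045,0]],"hand":[0,0,0,0,0]}'>/dev/null; python3 s.py
python3 -m jog '{"rot":[[0,-0.07,0],[0,-0.07,0],[0,-0.07,0],[0,-0.07,0],[0,-0.07,0]],"xyz":[[0,-0.045,0],[0,-0.045,0],[0,-0.045,0],[0,-0.045,0],[0,-0.045,0]],"hand":[0,0,0,0,0]}'>/dev/null; python3 s.py
python3 -m jog '{"rot":[[0,-0.07,0],[0,-0.07,0],[0,-0.07,0],[0,-0.07,0],[0,-0.07,0]],"xyz":[[0,-0.045,0],[0,-0.045,0],[0,-0.045,0],[0,-0.045,0],[0,-0.045,0]],"hand":[0,0,0,0,0]}'>/dev/null; python3 s.py
python3 - <<'E'
from h import *
im=camera("side");cv2.imwrite("pics/side8.png",im)
cv2.imwrite("pics/z13.png",cv2.resize(im[185:245,265:325],(600,600),interpolation=cv2.INTER_CUBIC))
E
```

```text
t 14.35 F [-0.4061 -5.9975 -1.0975] Tz -0.05 T [ 0.2883  0.2034 -0.0503] p [ 0.5665 -0.0977  0.0191] ang -0.303 j6 0.05 w 0.0433
t 14.77 F [-1.9958 -5.0103 -1.2036] Tz -0.061 T [ 0.2256  0.2188 -0.0609] p [ 0.5664 -0.0977  0.0193] ang 0.047 j6 -0.3 w 0.0436
t 15.18 F [-2.4575 -6.972  -0.0218] Tz -0.131 T [ 0.2386  0.2603 -0.131 ] p [ 0.5663 -0.0977  0.0195] ang 0.397 j6 -0.65 w 0.0434
t 15.6 F [-1.2782 -5.9118  0.2266] Tz -0.061 T [ 0.2348  0.3273 -0.0605] p [ 0.5662 -0.0977  0.0197] ang 0.747 j6 -1.0 w 0.0437
```

View pics/z13.png

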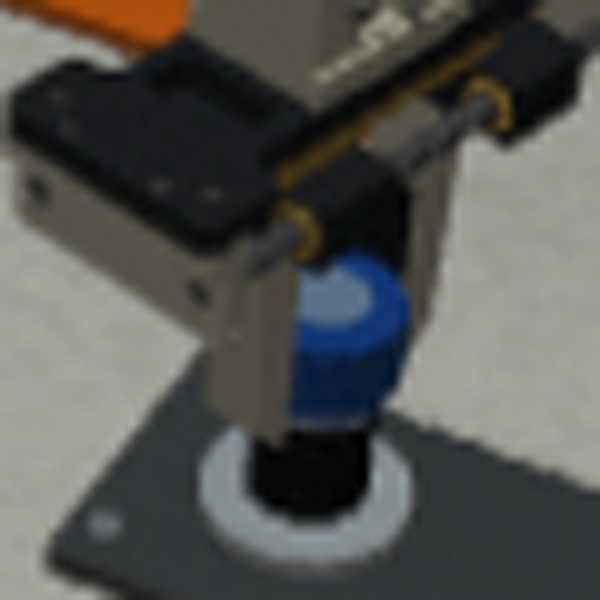

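Tz is steady at -0.06 (thread friction in reverse), so the cap follows the fingers. The mark is hidden behind the near finger. One final 0.08 rad, then settle.

```bash
python3 -m jog '{"rot":[[0,-0.04,0],[0,-0.04,0],[0,0,0],[0,0,0],[0,0,0]],"xyz":[[0,-0.03,0],[0,-0.02,0],[0,0,0],[0,0,0],[0,0,0]],"hand":[0,0,0,0,0]}'>/dev/null; python3 s.py
python3 -m jog '{"rot":[[0,0,0],[0,0,0],[0,0,0],[0,0,0],[0,0,0]],"xyz":[[0,0,0],[0,0,0],[0,0,0],[0,0,0],[0,0,0]],"hand":[0,0,0,0,0]}'>/dev/null; python3 s.py
python3 - <<'E'
from h import *
im=camera("side");cv2.imwrite("pics/side9.png",im)
im2=camera("top");cv2.imwrite("pics/top9.png",im2)
a=cv2.imread("pics/side0.png")
for n,r in(("bottle",(105,150,235,265)),("case",(275,355,235,310)),("cuvette",(228,260,322,352))):
    y0,y1,x0,x1=r;print(n,np.mean(np.abs(a[y0:y1,x0:x1].astype(float)-im[y0:y1,x0:x1])))
E
```

```text
t 16.07 F [-2.2569 -6.5507 -0.1621] Tz 0.069 T [0.2498 0.3158 0.0689] p [ 0.5662 -0.0978  0.0198] ang 0.824 j6 -1.077 w 0.0436
t 16.48 F [-2.9846 -6.5047 -0.1938] Tz 0.087 T [0.2186 0.3031 0.0873] p [ 0.5662 -0.0978  0.0198] ang 0.824 j6 -1.077 w 0.0435
bottle 34.89259259259259
case 14.171055555555556
cuvette 9.979166666666666
```

View pics/side9.png

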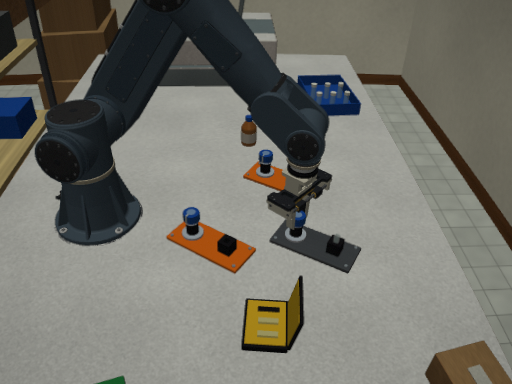

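The side view shows the bottle at (249,132), the case at (272,322) and the cuvette block at (336,243), all where they started. The cap is held at (300,222). Handing in.

```bash
python3 -c "
from station import robot
print(robot.sign_off())"; python3 s.py
```

```text
the job is handed in; nothing more can be done
None
the job is handed in; nothing more can be done
```

I screwed the blue cap on the dark plate down to its stop, backed it off a quarter turn, and handed the job in with the gripper still holding it. No verdict was reported.

- **Bottoming out:** after about 2.5 rad clockwise, the torque jumped from about 0.05 to 0.6–0.94 N m. The pads slipped slightly on the cap at the stop, so I took the zero from the reversal: the torque fell to about 0.05 N m within 0.04 rad, putting the stop at tool angle -0.74.
- **Back-off:** the fingers finished at tool angle +0.824, which is 1.56 rad (about 90°) back from the stop. On the way back the torque was mostly about -0.06 N m, which matches the stated thread friction and suggests the cap followed the fingers.
- **Last checks:** the finger opening was 43.5 mm on the 44 mm cap, the wrist force was about 7 N, and the arm was at rest at 16.5 s. By eye, the cuvette, case and bottle were where they started in the last side picture. A crude pixel comparison of those areas was inconclusive, with the largest difference (35 grey levels) around the bottle; I think the arm and its shadow caused it, but did not check.

**What disagreed:**
- **Tool height:** the reported TCP height did not match the pictures. The fingertips were really 33–37 mm above the reading, which I confirmed when the gripper closed freely above the cap. I set the grasp height from the camera instead.
- **White mark:** it was hidden behind a finger in the last close-up, so the final angle rests on the torque and tool-angle readings, not on sight.

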